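# Show the round resin specimen to the bench camera

## Robot

A 6-joint arm with a two-finger parallel gripper is mounted at the origin on the work surface. World frame = base frame: x ahead of the robot, y to its left, z up, the work surface at z = 0. Lengths are in mm, angles in rad, forces in N, time in s.
With the tool pointing down it reaches from about 350 to 875 mm from the base axis. Payload 4.2 kg.
Tool frame: the origin (TCP) lies midway between the tips of the shut fingers; the grasp point (between the pads) lies 19 mm behind it (arm.tcp_to_grasp is the distance from the TCP to the grasp point, in mm); z points along the fingers, y is the line along which they close (so a half turn about z gives the same grasp; the last joint's range is limited). The gripper opens to 85 mm and grips with 20 to 120 N. Pads are 22 mm wide; open, the fingers measure 114 mm over their backs; the gripper's body (76 mm by 85 mm) begins 54 mm behind the grasp point. The pads swing forward as they close: fully open they stand 13 mm farther back than shut.
Start: joints at [-0.89, 0.385, 0.008, 0, -1.194, -0.259], TCP at [255.89, -570.193, 231.312] pointing down, gripper open.
Joint ranges: [-3.14, 3.14], [-1.21, 2.06], [-1.07, 1.41], [-3.16, 2.05], [-2.99, -0.16], [-3.1, 3.1]. Speed limits (rad/s): [2.79, 2.79, 3.14, 3.14, 3.14, 3.14].

## Interface

Orientations are given as a unit quaternion [x, y, z, w].
In Python, from bench import arm, imaging, job, models gives the robot as it stands.
- The arm moves only by the tool arm_command, never from a script. Its argument "rows" is a list of rows, each an object with "grip": the opening, from 0 (shut) to 1 (fully open); "linear": the shift along the tool's x, y, z in mm, a list of three; "rot": the turn, a rotation vector about the tool's x, y, z in rad, a list of three. In form: [{"grip": grip, "linear": [tx, ty, tz], "rot": [rx, ry, rz]}, ...]. A call has 1 to 10 rows; each row is the pose to reach, as a shift and turn from the pose commanded when the call began, along the tool's axes at that moment; what a row does not reach only later rows make up. A row lasts 1/8 s, in which the tool goes at most 62.5 mm and 10.7 degrees, less where a joint would pass 70% of its speed; a pose out of reach is approached as far as the arm can. A call with a gripper value outside its range is refused whole. The fingers move at their own pace and stop on an object; the grip force is fixed at half the most. Time passes only in rows, so rows that repeat a pose let the fingers close. It gives the time, the measured TCP pose, the force, the opening and the grip force at its end, in the units of the state.
- arm.read_state(): the state, without advancing time (a new reading comes with each control period).
- imaging.get_image(name): name is "scene" or "top" or "wrist"; returns a dict with "frame" (480x640x3 uint8, red, green, blue), "fx", "fy", "cx", "cy" (pixels), "k1" (the pictures are not rectified: a ray, as slopes to the right and down, at radius r is drawn at 1 + k1 r^2 times it, then the intrinsics apply), "extrinsics" (4x4, takes a point from world to camera coordinates); the wrist camera has in their place "T_tool_cam" (4x4, takes a point from camera to tool coordinates, whose origin is the TCP and whose axes are the flange's). Camera axes: x right, y down, z forward; pixel columns grow to the right and rows downward; lengths in mm; the calibration is good to about 2 mm. A picture is of the moment at which its call begins: read the wrist's pose just before it. There is no depth.
- job.job_done(): hands the job in; it is judged then, once.
Trained networks look in a picture, given as the dict that the camera call returned (one of the last four; its "shot" number tells which), for a name from the list of things; names that differ only in an ending like _2 or _b are one class to them, and where a whole thing is asked for, a point or a joint stands for the part that bears it (a point fixed in the world has none). Each returns a list of dicts, best first, with "score" (0 to 1); they miss things now and then, are a little off and sometimes report something else, mostly with a low value. They report only what shows in the picture. A call takes as long as a camera call.
- models.spot_in(picture, query): "rect" ([left, top, right, bottom] in pixels, round what is visible of it).
- models.tip_of(picture, query): "pixel" ([column, row] in pixels: a listed point, or the origin of a listed thing).
The state is a dict: "clock": time; "joints": joint angles; "joint_vel": joint speeds; "joint_efforts": joint torques, N m; "position": TCP position; "ee_rot": TCP orientation; "contact_force": force on the tool from outside, world axes, zero at the start; "wrist_torque": the same for the moment, N m; "gripper_width": finger opening in mm; "grasp_force": force on a finger pad.
Only numpy, scipy, OpenCV 4.12 (cv2) and the standard library are available. Lean on these libraries where they do the work, as an engineer would, in place of code of your own. Each camera call takes 0.05 s, during which the arm holds its last target. There are 200 camera calls.

## Task

Take the specimen mount with the round resin pane out of the slotted magazine: slide it along its slot, out from under the metal lips, into the open bay, and lift it out there. Hold it up still in front of the bench camera's lens, pane centred on the line of sight with its middle 12 cm from the glass, flat face square to the lens (the camera looks somewhat downwards, so lean the mount to match), grip tab at the top of the picture and foot at the bottom. Finish while still holding it there, touching nothing else with it, and leave the camera and everything else where they stand.

Things in the scene. Friction and masses are not known exactly. Their poses are not given: they have to be found in the camera images.
- round_mount: Mount to show, 106 mm tall, 110 g. Up its z: aluminium foot disc 42 mm across, 7 thick; neck 14 across up to 22; ROUND amber pane 52 across, 14 thick; grey grip tab on top. Origin: centre of the foot's underside. x is normal to the pane's two flat faces (alike, either may face the camera), y along its width. Starts loose under the lips in either slot, turned up to 35 degrees from the magazine's x.
- round_center (a point): Centre of the round pane, 48 mm above the foot's underside; axes as round_mount.
- round_tab (a point): Point on the grip tab to grasp, 92 mm above the foot's underside, on the mount's axis. The tab is 14 mm thick (x), 22 mm wide (y), from 74 to 106 mm up; above it all is free. Axes as round_mount.
- magazine: Grey block fixed to the table, 210 mm long (x), 160 wide (y), two slots along x centred at y = +45 and -45 mm. Origin: centre of its underside. Slot floor 8 mm up; channel 48 wide, 11 high. Over it, from x = -35 to +105 mm, aluminium lips (top 24 mm up) leave a 26 mm gap for the neck: a foot under them cannot be lifted out. -x end roughly towards the robot.
- bay_mid (a point): In the magazine, at x = -65 mm midway between the two bays, on floor level (8 mm up); each bay's centre lies 45 mm to either side (y) of it. The bay is the slot's open part, x = -35 to -95 mm, 48 wide, then a rim 19 mm above the table. A foot centred at x = -65 mm is 9 mm clear of lips and rim, free to lift. Axes as magazine.
- cam_lens (a point): Centre of the bench camera's front glass (white head, black barrel, dark 48 mm front ring; at the robot's left). x points out of the lens along the line of sight, y left, z up in the picture. Tilted down some 9 to 25 degrees, 0.19 to 0.26 m up, differing each time. Held by friction only: do not push. Pane's centre belongs 120 mm ahead on x, the mount's z along this z, its faces square to x.
- cam_stand: The whole camera stand. Grey foot plate 170 by 160 by 18 mm, from 160 mm behind the origin to 10 ahead; column 28 mm across, 450 tall, 100 mm behind. Origin: on the table below the head's tilt axis, which is 60 mm behind the lens glass. x: horizontal direction in which it looks, z up.
- oblong_mount: Same kind of mount with an upright RECTANGULAR pane 34 mm wide and 50 mm high, in the other slot; same foot, neck, tab and axes. Leave.
- wide_mount: Same kind of mount with a WIDE rectangular pane 60 mm by 50 mm, on the table at the magazine's left side; origin centre of the foot's underside. Leave.
- honey_jar: Amber jar 68 mm across, 85 mm tall; origin centre of underside. Leave.
- brown_bottle: Small amber bottle 42 mm across, 75 mm tall; origin centre of underside. Leave.
- watch_glass: Clear glass dish 90 mm across, 14 mm tall; origin centre of underside. Leave.
- screw_cap: Red cap 34 mm across, 14 mm tall, between robot and magazine; origin centre of underside. Leave.
- marker: Black pen 130 by 15 by 15 mm lying along its x; origin centre of underside. Leave.

How it is judged:
By the outcome, as a careful person would: the job done as asked, in the order asked, and still so for the second after the job is handed in, while the arm keeps its last pose, push and grip.
It also fails if it takes over 35 s, if anything falls off the work surface, if the arm or the gripper's body presses on something with over 40 N, if the wrist force passes 120 N, or if a joint passes its speed limit or range.

## Working session

There is one attempt and no reset: what is moved stays moved. The work goes in short steps, Python scripts to look and compute and a tool call to move; the robot and the scene stay as the last step left them, time stands still between calls to the robot, and variables do not carry over. Pictures are saved under pics/ and viewed, at most 10 in all, crops included, and the job is handed in when it is done.

Besides the shell and the picture viewer there is one more tool, called after "Emit:" in YAML: its name, and indented under it one key for each argument. arm_command: Moves the arm, as the interface text tells. Its arguments: {"type":"object","properties":{"rows":{"type":"array"}},"required":["rows"]}

```bash
mkdir -p pics; cat > h.py <<'E'
import numpy as np, cv2
from scipy.spatial.transform import Rotation as R
from bench import arm, imaging, job, models
def ext(p,st=None):
    if "extrinsics" in p: return np.array(p["extrinsics"])
    T=np.eye(4);T[:3,:3]=R.from_quat(st["ee_rot"]).as_matrix();T[:3,3]=st["position"]
    return np.linalg.inv(T@np.array(p["T_tool_cam"]))
def ray(p,px,E):
    d=np.array([(px[0]-p["cx"])/p["fx"],(px[1]-p["cy"])/p["fy"]]);u=d.copy()
    for _ in range(20): u=d/(1+p["k1"]*(u@u))
    v=E[:3,:3].T@np.array([u[0],u[1],1]); return -E[:3,:3].T@E[:3,3], v/np.linalg.norm(v)
def onz(p,px,E,z):
    o,v=ray(p,px,E); return o+v*(z-o[2])/v[2]
def proj(p,X,E):
    c=E[:3,:3]@np.array(X,float)+E[:3,3];u=c[:2]/c[2];u=u*(1+p["k1"]*(u@u))
    return np.array([u[0]*p["fx"]+p["cx"],u[1]*p["fy"]+p["cy"]])
def tri(rs):
    A=0;b=0
    for o,v in rs:
        P=np.eye(3)-np.outer(v,v);A=A+P;b=b+P@o
    X=np.linalg.solve(A,b);return X,[float(np.linalg.norm((np.eye(3)-np.outer(v,v))@(X-o))) for o,v in rs]
def get(n):
    st=arm.read_state();p=imaging.get_image(n);return p,ext(p,st)
def save(p,n): cv2.imwrite("pics/"+n,p["frame"][...,::-1])
E
python3 - <<'E'
from h import *
P={}
for n in("scene","top"):
    p,E=get(n);P[n]=(p,E);save(p,n+"0.png");print(n,(-E[:3,:3].T@E[:3,3]).round(),p["fx"])
for q in["round_mount","round_center","round_tab","magazine","bay_mid","cam_lens","cam_stand","oblong_mount","wide_mount","honey_jar","brown_bottle","watch_glass","screw_cap","marker"]:
    rs=[]
    for n in P:
        p,E=P[n];d=models.tip_of(p,q)
        print(q,n,[(np.round(x["pixel"]).tolist(),round(x["score"],2)) for x in d[:3]])
        if d: rs.append(ray(p,d[0]["pixel"],E))
    if len(rs)==2: X,e=tri(rs);print("   ",X.round(1),np.round(e,1))
E
```

```text
scene [1587.   95.  757.] 461.50400597430803
top [ 376.    2. 1301.] 490.458725436092
round_mount scene [([304.0, 276.0], 0.65), ([270.0, 281.0], 0.23), ([497.0, 291.0], 0.15)]
round_mount top [([358.0, 263.0], 0.53)]
    [ 5.736e+02 -7.220e+01  2.000e-01] [1.3 1.3]
round_center scene [([305.0, 260.0], 0.67), ([351.0, 284.0], 0.47)]
round_center top [([361.0, 254.0], 0.57)]
    [585.6 -71.   61.8] [4.3 4.3]
round_tab scene [([303.0, 248.0], 0.86)]
round_tab top [([362.0, 249.0], 0.69)]
    [592.5 -72.9 103.7] [0.8 0.8]
magazine scene [([289.0, 279.0], 0.64)]
magazine top [([377.0, 263.0], 0.88)]
    [ 576.4 -119.2  -11.2] [4.9 4.9]
bay_mid scene [([292.0, 256.0], 0.85)]
bay_mid top [([373.0, 287.0], 0.94), ([249.0, 246.0], 0.3)]
    [ 510.4 -115.1   19.6] [1.9 1.9]
cam_lens scene [([492.0, 215.0], 0.81)]
cam_lens top [([156.0, 239.0], 0.57)]
    [562.7 390.2 226.7] [1. 1.]
cam_stand scene [([496.0, 291.0], 0.83), ([287.0, 245.0], 0.16)]
cam_stand top [([279.0, 193.0], 0.62), ([169.0, 252.0], 0.58)]
    [744.3 260.3 130.8] [121.3 121.3]
oblong_mount scene [([270.0, 282.0], 0.9)]
oblong_mount top [([392.0, 246.0], 0.53)]
    [ 623.8 -157.6    7.3] [1.4 1.4]
wide_mount scene [([351.0, 284.0], 0.59)]
wide_mount top [([317.0, 254.0], 0.75)]
    [ 5.886e+02  4.880e+01 -1.000e-01] [10. 10.]
honey_jar scene [([391.0, 327.0], 0.55)]
honey_jar top [([276.0, 197.0], 0.82)]
    [741.1 165.   -3.8] [1.9 1.9]
brown_bottle scene [([176.0, 274.0], 0.59)]
brown_bottle top [([490.0, 256.0], 0.79)]
    [ 615.9 -424.7   -3.5] [0.1 0.1]
watch_glass scene [([401.0, 262.0], 0.84)]
watch_glass top [([252.0, 294.0], 0.98)]
    [471.5 198.3   6.5] [4.1 4.1]
screw_cap scene [([305.0, 247.0], 0.6), ([288.0, 246.0], 0.56)]
screw_cap top [([384.0, 319.0], 0.48)]
    [ 427.7 -120.     0.9] [26.2 26.2]
marker scene [([414.0, 292.0], 0.74)]
marker top [([248.0, 244.0], 0.51)]
    [604.2 226.    5.4] [0.6 0.6]
```

```bash
python3 - <<'E'
import cv2
a=cv2.imread("pics/top0.png")[140:360,130:450];b=cv2.imread("pics/scene0.png")[170:370,230:550]
cv2.imwrite("pics/c.png",cv2.resize(a,None,fx=2.5,fy=2.5,interpolation=cv2.INTER_CUBIC));cv2.imwrite("pics/d.png",cv2.resize(b,None,fx=2.5,fy=2.5,interpolation=cv2.INTER_CUBIC))
E
```

```text
(no output)
```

View pics/c.png

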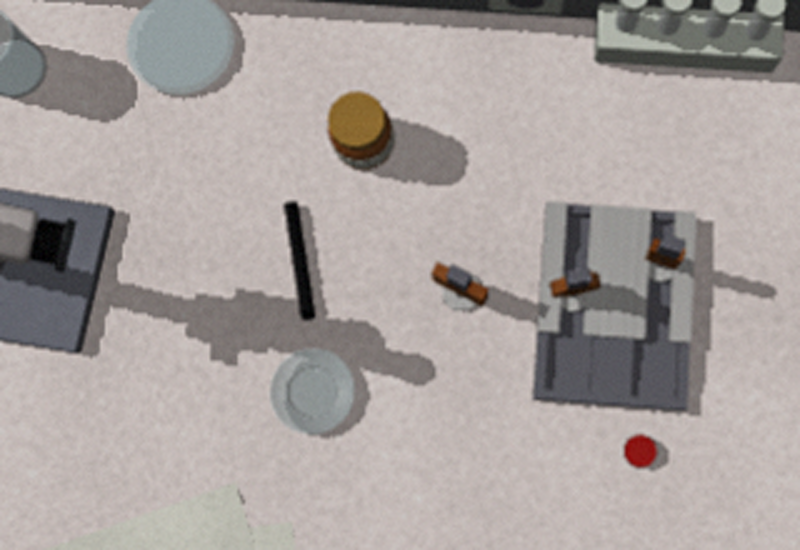

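View pics/d.png

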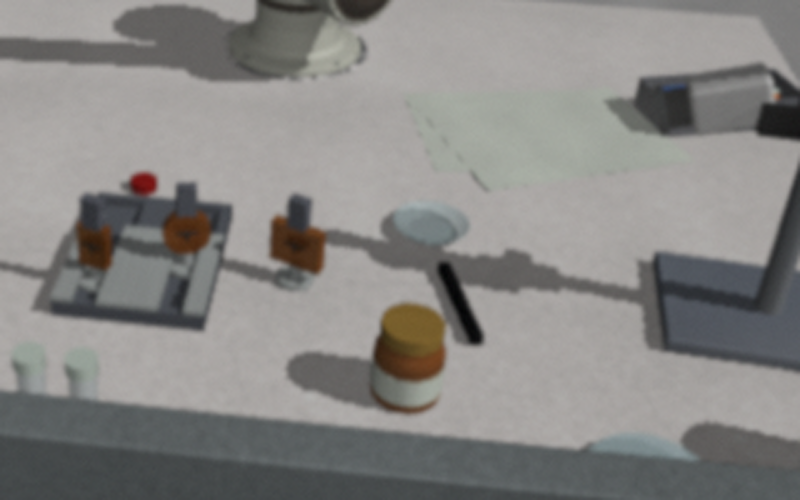

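The top view shows the round mount in the left slot: pane at about (361,254), turned about +12° from the magazine's axes. The oblong mount is in the right slot at (397,241). The camera is at the left and looks roughly along -y. In the scene view the round pane is at (305,262) and the lens is near (492,215). Next I'll move the wrist camera above the round mount.

```bash
cat >> h.py <<'E'
def down(yaw):  # tool z down, tool y at heading yaw(rad)
    y=np.array([np.cos(yaw),np.sin(yaw),0]);z=np.array([0,0,-1.]);return np.column_stack([np.cross(y,z),y,z])
def move(pos,Rt,st=None):
    st=st or arm.read_state();R0=R.from_quat(st["ee_rot"]).as_matrix()
    l=R0.T@(np.array(pos)-st["position"]);r=R.from_matrix(R0.T@Rt).as_rotvec()
    print("linear",l.round(1).tolist(),"rot",r.round(4).tolist(),"rows",max(np.linalg.norm(l)/62.5,np.degrees(np.linalg.norm(r))/10.7).round(1))
E
python3 - <<'E'
from h import *
p,E=get("wrist");st=arm.read_state();print(np.array(p["T_tool_cam"]).round(2).tolist(),p["fx"],p["cx"],p["cy"])
R0=R.from_quat(st["ee_rot"]).as_matrix();print(R0.round(3).tolist())
move([480,-85,330],R0)
move([480,-85,330],down(np.radians(9)))
E
```

```text
[[-0.0, -0.95, -0.31, 79.07], [1.0, 0.0, -0.0, -0.94], [0.0, -0.31, 0.95, -143.45], [0.0, 0.0, 0.0, 1.0]] 342.90013366002927 323.87934084062516 234.55295917228915
[[-0.912, -0.409, 0.0], [-0.409, 0.912, -0.0], [-0.0, -0.0, -1.0]]
linear [-403.1, 350.9, -98.7] rot [0.0, 0.0, 0.0] rows 8.7
linear [-403.1, 350.9, -98.7] rot [-0.0, 0.0, 1.8355] rows 9.8
```

```bash
python3 - <<'E'
from h import *
move([560,-125,320],down(np.radians(192)))
E
```

```text
linear [-459.7, 281.7, -88.7] rot [-0.0, -0.0, -1.3585] rows 8.7
```

Emit:
arm_command:
  rows:
    - {"grip": 1,"linear": [-460,282,-89],"rot": [0,0,-1.36]}
    - {"grip": 1,"linear": [-460,282,-89],"rot": [0,0,-1.36]}
    - {"grip": 1,"linear": [-460,282,-89],"rot": [0,0,-1.36]}
    - {"grip": 1,"linear": [-460,282,-89],"rot": [0,0,-1.36]}
    - {"grip": 1,"linear": [-460,282,-89],"rot": [0,0,-1.36]}
    - {"grip": 1,"linear": [-460,282,-89],"rot": [0,0,-1.36]}
    - {"grip": 1,"linear": [-460,282,-89],"rot": [0,0,-1.36]}
    - {"grip": 1,"linear": [-460,282,-89],"rot": [0,0,-1.36]}
    - {"grip": 1,"linear": [-460,282,-89],"rot": [0,0,-1.36]}
    - {"grip": 1,"linear": [-460,282,-89],"rot": [0,0,-1.36]}

```text
clock: 2.8
position: [561.8, -122.0, 320.4]
ee_rot: [0.779, -0.627, 0.0, -0.0]
contact_force: [-0.4, -0.1, -0.1]
gripper_width: 85.5
grasp_force: 0.0
```

```bash
python3 - <<'E'
from h import *
st=arm.read_state();print(st["position"],st["joints"],st["clock"])
p,E=get("wrist");save(p,"w1.png")
for q,z in [("round_mount",8),("round_center",56),("round_tab",100),("oblong_mount",8),("magazine",0),("bay_mid",8),("cam_lens",227)]:
    print(q,[(np.round(d["pixel"]).tolist(),round(d["score"],2),onz(p,d["pixel"],E,z).round(1).tolist()) for d in models.tip_of(p,q)[:2]])
E
```

```text
[ 561.81530346 -122.00208075  320.39235683] [ 6.77891279e-02  2.50228077e-01  3.56829211e-02 -7.67702218e-05
 -1.35540940e+00  1.47436731e-01] 2.8
round_mount [([294.0, 218.0], 0.85, [593.5, -71.0, 8.0])]
round_center [([294.0, 228.0], 0.63, [588.9, -71.8, 56.0])]
round_tab [([288.0, 238.0], 0.76, [592.4, -72.0, 100.0])]
oblong_mount [([281.0, 145.0], 0.88, [627.9, -162.5, 8.0])]
magazine [([312.0, 188.0], 0.69, [577.6, -115.0, 0.0]), ([280.0, 143.0], 0.25, [630.9, -164.2, 0.0])]
bay_mid [([361.0, 198.0], 0.8, [510.2, -117.1, 8.0]), ([170.0, 336.0], 0.44, [747.8, 158.6, 8.0])]
cam_lens [([289.0, 294.0], 0.32, [578.6, -72.1, 227.0])]
```

View pics/w1.png

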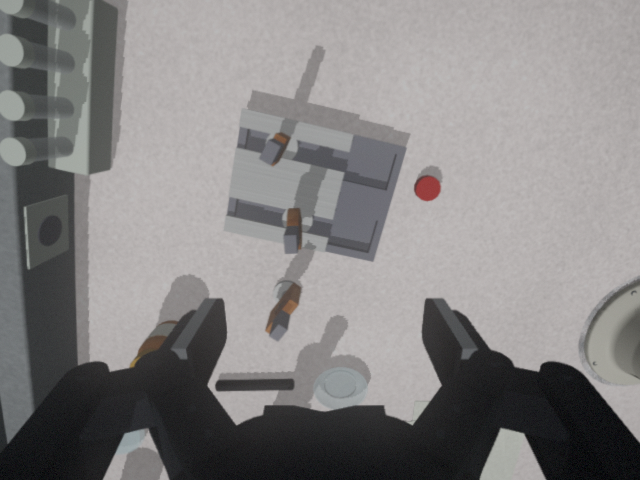

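The wrist view shows the round mount's foot at about (296,215) and its tab at (292,238). The bay is at (355,230) and the magazine's corners are at (409,133), (373,261), (240,110) and (225,231). I'll zoom in to get the tab's yaw.

```bash
python3 - <<'E'
from h import *
p,E=get("wrist")
for px,z in [((409,133),19),((373,261),19),((240,110),24),((225,231),24),((355,246),8)]: print(px,onz(p,px,E,z).round(1))
c=p["frame"][185:275,220:340,::-1];cv2.imwrite("pics/w1c.png",cv2.resize(c,None,fx=6.6,fy=6.6,interpolation=cv2.INTER_CUBIC))
E
```

```text
(409, 133) [ 470.2 -215.5   19. ]
(373, 261) [471.3 -38.8  19. ]
(240, 110) [ 679.8 -198.7   24. ]
(225, 231) [678.5 -41.4  24. ]
(355, 246) [499.4 -51.6   8. ]
```

View pics/w1c.png

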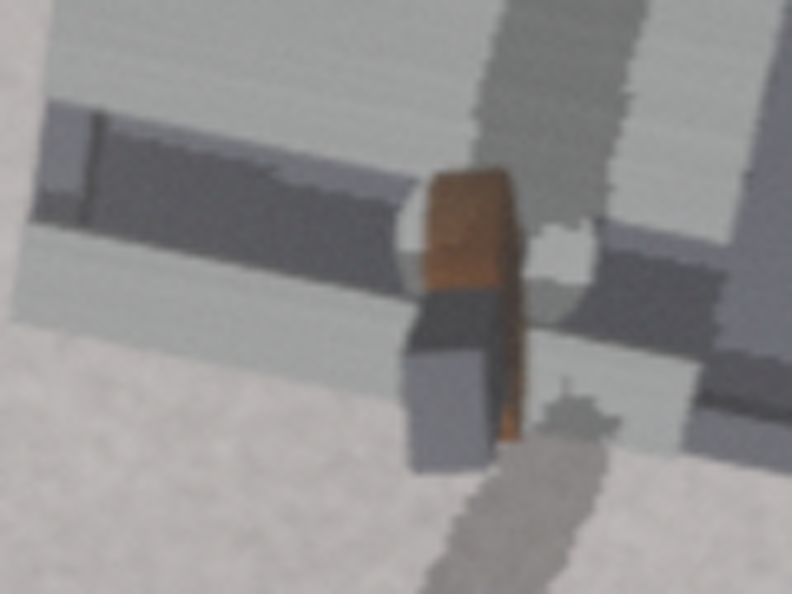

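```bash
python3 - <<'E'
from h import *
p,E=get("wrist")
f=lambda x,y,z:onz(p,(220+(x+.5)/6.6-.5,185+(y+.5)/6.6-.5),E,z)
c=[f(*q,114) for q in[(405,352),(488,348),(497,468),(413,472)]]
print(np.round(c,1).tolist(),np.mean(c,0).round(1))
h=lambda a,b:np.degrees(np.arctan2((b-a)[1],(b-a)[0]))
print("tab yaw",h(c[1],c[0]),h(c[2],c[3]),h(c[0],c[3])-90,h(c[1],c[2])-90)
for a,b in[((700,360),(30,222)),((725,243),(50,103))]: print("slot",h(f(*a,24),f(*b,24)),f(*a,24).round(1),f(*b,24).round(1))
print("foot",f(497,250,15).round(1))
E
```

```text
[[597.6, -79.3, 114.0], [584.4, -82.8, 114.0], [579.2, -62.5, 114.0], [592.7, -58.9, 114.0]] [588.5 -70.9 114. ]
tab yaw 14.922687668095694 14.96955943147315 13.399767488019847 14.507371347888693
slot -0.23897813161616682 [543.4 -58.3  24. ] [682.  -58.8  24. ]
slot -0.15526020639843965 [543.7 -83.7  24. ] [681.  -84.1  24. ]
foot [588.7 -70.   15. ]
```

```bash
python3 - <<'E'
from h import *
move([588.5,-71,180],down(np.radians(194.5)))
move([588.5,-71,81],down(np.radians(194.5)))
E
```

```text
linear [-47.1, -39.4, 140.4] rot [-0.0001, -0.0, -0.0432] rows 2.5
linear [-47.1, -39.4, 239.4] rot [-0.0001, -0.0, -0.0432] rows 4.0
```

Emit:
arm_command:
  rows:
    - {"grip": 1,"linear": [-47,-39.4,100],"rot": [0,0,-0.043]}
    - {"grip": 1,"linear": [-47,-39.4,140],"rot": [0,0,-0.043]}
    - {"grip": 1,"linear": [-47,-39.4,140],"rot": [0,0,-0.043]}
    - {"grip": 1,"linear": [-47,-39.4,140],"rot": [0,0,-0.043]}

```text
clock: 3.8
position: [587.5, -70.3, 177.9]
ee_rot: [0.791, -0.612, -0.002, 0.002]
contact_force: [-0.3, -1.0, -0.7]
gripper_width: 85.4
grasp_force: 0.0
```

```bash
python3 - <<'E'
from h import *
p,E=get("wrist");save(p,"w2.png")
for q,z in [("round_mount",8),("round_center",56),("round_tab",100)]:
    print(q,[(np.round(d["pixel"]).tolist(),round(d["score"],2),onz(p,d["pixel"],E,z).round(1).tolist()) for d in models.tip_of(p,q)[:2]])
for n in("scene","top"):
    p,E=get(n)
    for q,z in [("round_tab",100)]:
        print(n,[(np.round(d["pixel"]).tolist(),round(d["score"],2),onz(p,d["pixel"],E,z).round(1).tolist()) for d in models.tip_of(p,q)[:2]])
move([588.5,-71,81],down(np.radians(194.5)))
E
```

```text
round_mount [([318.0, 212.0], 0.89, [592.7, -69.3, 8.0]), ([348.0, 171.0], 0.45, [575.2, -114.1, 8.0])]
round_center [([321.0, 227.0], 0.86, [589.8, -70.3, 56.0])]
round_tab [([321.0, 243.0], 0.89, [589.8, -71.9, 100.0])]
scene [([305.0, 247.0], 0.9, [577.9, -68.6, 100.0]), ([302.0, 279.0], 0.53, [718.4, -53.2, 100.0])]
top [([362.0, 247.0], 0.43, [599.2, -75.4, 100.0])]
linear [0.1, 0.9, 100.6] rot [-0.0023, -0.0003, 0.0005] rows 1.6
```

View pics/w2.png

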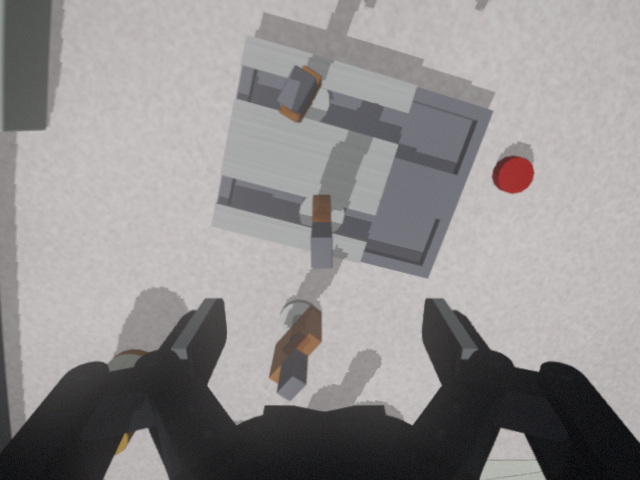

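The tab is centred between the fingers at (321,243), with its faces parallel to the pads. I'll go down and grip.

Emit:
arm_command:
  rows:
    - {"grip": 1,"linear": [0,0,50],"rot": [0,0,0]}
    - {"grip": 1,"linear": [0,0,90],"rot": [0,0,0]}
    - {"grip": 1,"linear": [0,0,98],"rot": [0,0,0]}
    - {"grip": 1,"linear": [0,0,98],"rot": [0,0,0]}
    - {"grip": 0.1,"linear": [0,0,98],"rot": [0,0,0]}
    - {"grip": 0,"linear": [0,0,98],"rot": [0,0,0]}
    - {"grip": 0,"linear": [0,0,98],"rot": [0,0,0]}
    - {"grip": 0,"linear": [0,0,98],"rot": [0,0,0]}
    - {"grip": 0,"linear": [0,0,98],"rot": [0,0,0]}

```text
clock: 5.32
position: [589.1, -70.4, 82.8]
ee_rot: [0.791, -0.612, 0.0, -0.0]
contact_force: [-0.8, 0.3, 3.4]
gripper_width: 13.4
grasp_force: 58.9
```

```bash
python3 - <<'E'
from h import *
st=arm.read_state();print(st["position"],st["gripper_width"],st["grasp_force"],st["contact_force"],st["wrist_torque"])
move([513.5,-70.5,81],down(np.radians(194.5)))
p,E=get("wrist");save(p,"w3.png")
for q,z in [("round_mount",8),("bay_mid",8),("magazine",0)]:
    print(q,[(np.round(d["pixel"]).tolist(),round(d["score"],2),onz(p,d["pixel"],E,z).round(1).tolist()) for d in models.tip_of(p,q)[:2]])
E
```

```text
[589.0645337  -70.39594834  82.83133065] 13.373034056356582 58.853553025983274 [-0.84964187  0.31419286  3.36602098] [0.01004971 0.1460752  0.01037001]
linear [-18.9, 73.2, 1.8] rot [-0.0007, -0.0003, 0.0011] rows 1.2
round_mount [([322.0, 246.0], 0.74, [591.2, -71.0, 8.0]), ([299.0, 92.0], 0.39, [628.3, -161.9, 8.0])]
bay_mid [([581.0, 194.0], 0.44, [434.3, -149.5, 8.0])]
magazine [([362.0, 184.0], 0.82, [575.9, -117.5, 0.0]), ([300.0, 93.0], 0.23, [628.3, -162.0, 0.0])]
```

Emit:
arm_command:
  rows:
    - {"grip": 0,"linear": [0,0,-1],"rot": [0,0,0]}
    - {"grip": 0,"linear": [-2.5,9.7,-1.5],"rot": [0,0,0]}
    - {"grip": 0,"linear": [-5,19.4,-1.5],"rot": [0,0,0]}
    - {"grip": 0,"linear": [-7.5,29,-1.5],"rot": [0,0,0]}

```text
clock: 6.02
position: [557.6, -70.4, 83.5]
ee_rot: [0.791, -0.612, -0.0, 0.0]
contact_force: [-0.1, 1.3, -1.5]
gripper_width: 13.5
grasp_force: 58.5
```

```bash
python3 - <<'E'
from h import *
st=arm.read_state();print(st["position"],st["gripper_width"],st["contact_force"],st["wrist_torque"])
move([513.5,-70.8,81],down(np.radians(194.5)))
E
```

```text
[557.57447106 -70.44361203  83.51515221] 13.47041292954308 [-0.11394147  1.29471599 -1.47290718] [ 0.01996235 -0.05617678 -0.00946835]
linear [-10.7, 42.7, 2.6] rot [0.001, 0.0002, 0.0008] rows 0.7
```

Sliding freely, with only 1.3 N of side force. I'll continue into the bay.

Emit:
arm_command:
  rows:
    - {"grip": 0,"linear": [-3,12,0],"rot": [0,0,0]}
    - {"grip": 0,"linear": [-6,24,0],"rot": [0,0,0]}
    - {"grip": 0,"linear": [-9,35,0],"rot": [0,0,0]}
    - {"grip": 0,"linear": [-11,42.7,0],"rot": [0,0,0]}
    - {"grip": 0,"linear": [-11,42.7,0],"rot": [0,0,0]}

```text
clock: 6.65
position: [514.3, -70.5, 84.0]
ee_rot: [0.791, -0.612, 0.0, -0.0]
contact_force: [-0.1, -0.1, -1.8]
gripper_width: 13.5
grasp_force: 58.4
```

```bash
python3 - <<'E'
from h import *
st=arm.read_state();print(st["position"],st["gripper_width"],st["contact_force"])
p,E=get("wrist");save(p,"w4.png")
for q,z in [("round_mount",8),("round_mount",10)]:
    print(q,[(np.round(d["pixel"]).tolist(),round(d["score"],2),onz(p,d["pixel"],E,z).round(1).tolist()) for d in models.tip_of(p,q)[:2]])
E
```

```text
[514.27574196 -70.50686367  83.9633076 ] 13.453215931411354 [-0.12468886 -0.0508561  -1.76622257]
round_mount [([323.0, 248.0], 0.57, [514.7, -69.4, 8.0])]
round_mount [([323.0, 248.0], 0.57, [514.9, -70.1, 10.0])]
```

View pics/w4.png

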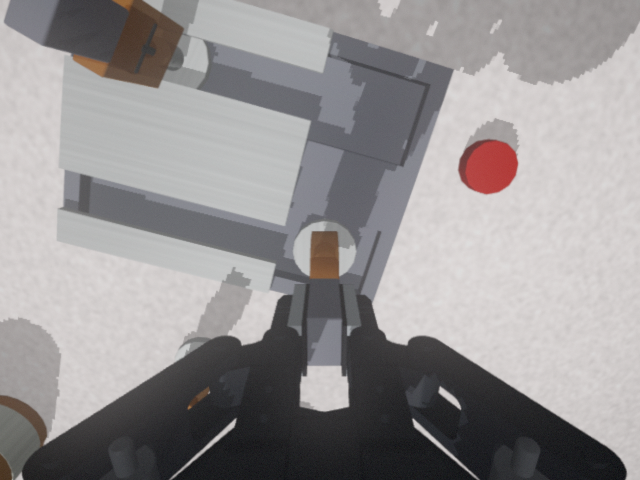

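The foot sits clear inside the open bay at (323,248), so I'll lift straight up. Then I'll view the camera head from the side.

Emit:
arm_command:
  rows:
    - {"grip": 0,"linear": [0,0,-25],"rot": [0,0,0]}
    - {"grip": 0,"linear": [0,0,-80],"rot": [0,0,0]}
    - {"grip": 0,"linear": [0,0,-140],"rot": [0,0,0]}
    - {"grip": 0,"linear": [0,0,-200],"rot": [0,0,0]}
    - {"grip": 0,"linear": [0,0,-240],"rot": [0,0,0]}
    - {"grip": 0,"linear": [0,0,-240],"rot": [0,0,0]}

```text
clock: 7.55
position: [516.6, -70.5, 327.8]
ee_rot: [0.791, -0.612, 0.003, -0.003]
contact_force: [0.8, -0.1, -0.4]
gripper_width: 13.0
grasp_force: 58.9
```

```bash
python3 - <<'E'
from h import *
st=arm.read_state();print(st["position"],st["gripper_width"],st["contact_force"],st["joints"],st["clock"])
h=np.radians(20);u=np.array([np.cos(h),np.sin(h),0]);a=np.radians(45)
z=np.sin(a)*u+np.array([0,0,-np.cos(a)]);y=np.array([-np.sin(h),np.cos(h),0]);Rt=np.column_stack([np.cross(y,z),y,z])
move([497,278,324],Rt)
E
```

```text
[516.6341796  -70.48975538 327.83582483] 12.98060255260684 [ 0.77588351 -0.12316291 -0.44117035] [ 1.76445673e-01  1.46427973e-01 -7.85121475e-02  9.70246765e-04
 -1.33709105e+00  7.74622879e-02] 7.55
linear [-342.2, -68.6, 3.9] rot [0.5692, -0.6297, 1.3962] rows 8.7
```

Emit:
arm_command:
  rows:
    - {"grip": 0,"linear": [-342,-69,4],"rot": [0.57,-0.63,1.396]}
    - {"grip": 0,"linear": [-342,-69,4],"rot": [0.57,-0.63,1.396]}
    - {"grip": 0,"linear": [-342,-69,4],"rot": [0.57,-0.63,1.396]}
    - {"grip": 0,"linear": [-342,-69,4],"rot": [0.57,-0.63,1.396]}
    - {"grip": 0,"linear": [-342,-69,4],"rot": [0.57,-0.63,1.396]}
    - {"grip": 0,"linear": [-342,-69,4],"rot": [0.57,-0.63,1.396]}
    - {"grip": 0,"linear": [-342,-69,4],"rot": [0.57,-0.63,1.396]}
    - {"grip": 0,"linear": [-342,-69,4],"rot": [0.57,-0.63,1.396]}
    - {"grip": 0,"linear": [-342,-69,4],"rot": [0.57,-0.63,1.396]}
    - {"grip": 0,"linear": [-342,-69,4],"rot": [0.57,-0.63,1.396]}

```text
clock: 8.8
position: [505.9, 269.5, 325.0]
ee_rot: [-0.249, 0.906, 0.041, 0.34]
contact_force: [0.9, -0.7, 0.0]
gripper_width: 12.8
grasp_force: 58.8
```

```bash
python3 - <<'E'
from h import *
import pickle
st=arm.read_state();print(st["position"],st["gripper_width"],st["joints"],st["clock"])
S={}
for n in("wrist","scene","top"):
    p,E=get(n);S[n]=(p,E);save(p,n+"5.png")
    for q in("cam_lens","cam_stand"):
        print(n,q,[(np.round(d["pixel"],1).tolist(),round(d["score"],2)) for d in models.tip_of(p,q)[:2]],[np.round(d["rect"]).tolist() for d in models.spot_in(p,q)[:1]])
pickle.dump(S,open("s5.pkl","wb"))
E
```

```text
[505.94082287 269.45707304 324.9805628 ] 12.846605450809209 [ 0.81185924 -0.06241149 -0.74643568  0.87332655 -0.35368436 -2.59653977] 8.8
wrist cam_lens [([423.3, 249.2], 0.76)] [[403.0, 230.0, 511.0, 343.0]]
wrist cam_stand [([441.3, 113.3], 0.65)] [[394.0, 70.0, 575.0, 416.0]]
scene cam_lens [([492.7, 213.1], 0.78)] [[496.0, 194.0, 544.0, 223.0]]
scene cam_stand [([443.9, 156.3], 0.72), ([499.5, 292.0], 0.57)] []
top cam_lens [([158.4, 237.1], 0.92)] [[107.0, 219.0, 161.0, 248.0]]
top cam_stand [([165.0, 250.6], 0.83)] [[21.0, 194.0, 176.0, 282.0]]
```

View pics/wrist5.png

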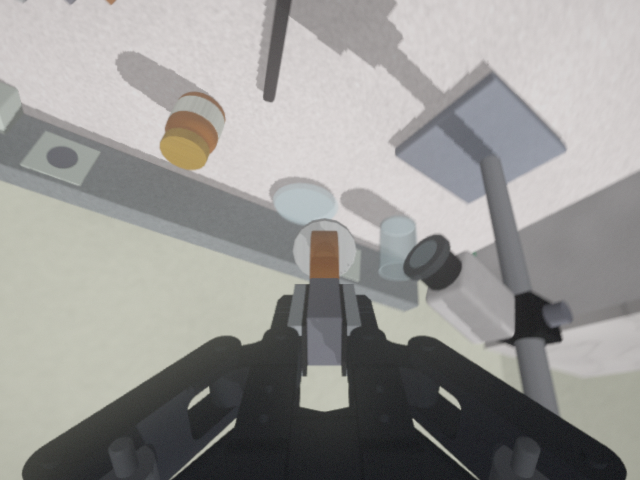

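The wrist view, which is upside-down, shows the lens ring at about (427,258), the head to (500,320) and the stand plate corners at (397,150), (487,63), (565,148) and (472,200). I'll zoom in on the head.

```bash
python3 - <<'E'
from h import *
import pickle
S=pickle.load(open("s5.pkl","rb"));p,E=S["wrist"]
for px in[(397,150),(487,63),(565,148),(472,200)]: print(onz(p,px,E,18).round(1))
X,e=tri([ray(S[n][0],q,S[n][1]) for n,q in(("scene",(492.7,213.1)),("top",(158.4,237.1)),("wrist",(427,258)))]);print("lens",X.round(1),e)
X,e=tri([ray(S[n][0],q,S[n][1]) for n,q in(("top",(158.4,237.1)),("wrist",(423.3,249.2)))]);print("lens",X.round(1),e)
c=p["frame"][220:360,395:580,::-1];cv2.imwrite("pics/h5.png",cv2.resize(c,None,fx=4.2,fy=4.2,interpolation=cv2.INTER_CUBIC))
E
```

```text
[639.2 425.8  18. ]
[484.7 425.3  18. ]
[509.3 606.4  18. ]
[656.6 594.8  18. ]
lens [564.7 388.8 234.4] [1.0276950479584026, 4.2778881180707, 4.014604936981984]
lens [566.1 388.8 226.6] [1.9017001638649946, 1.9017001638650872]
```

View pics/h5.png

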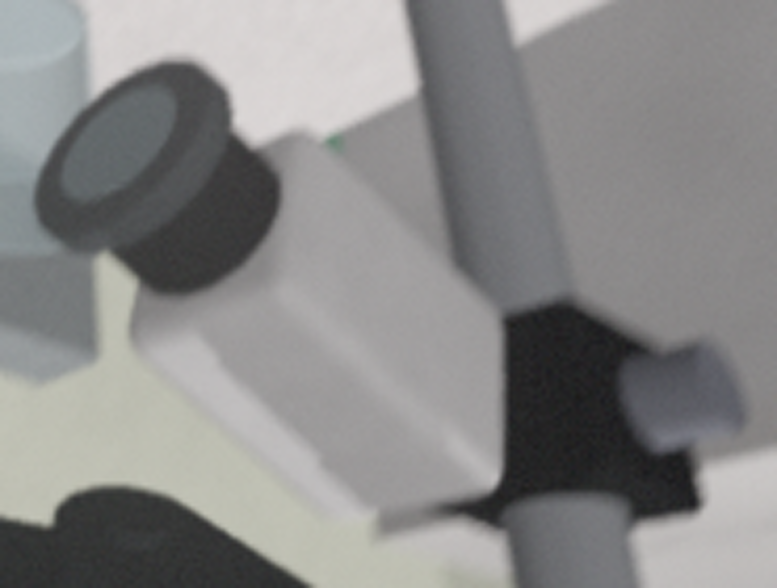

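```bash
python3 - <<'E'
from h import *
a=cv2.imread("pics/top5.png")[190:290,70:184];b=cv2.imread("pics/scene5.png")[180:240,476:590]
f=lambda i:cv2.resize(i,None,fx=7,fy=7,interpolation=cv2.INTER_CUBIC)
cv2.imwrite("pics/tb.png",np.vstack([f(a)[160:480],f(b)])[:600])
E
```

```text
(no output)
```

View pics/tb.png

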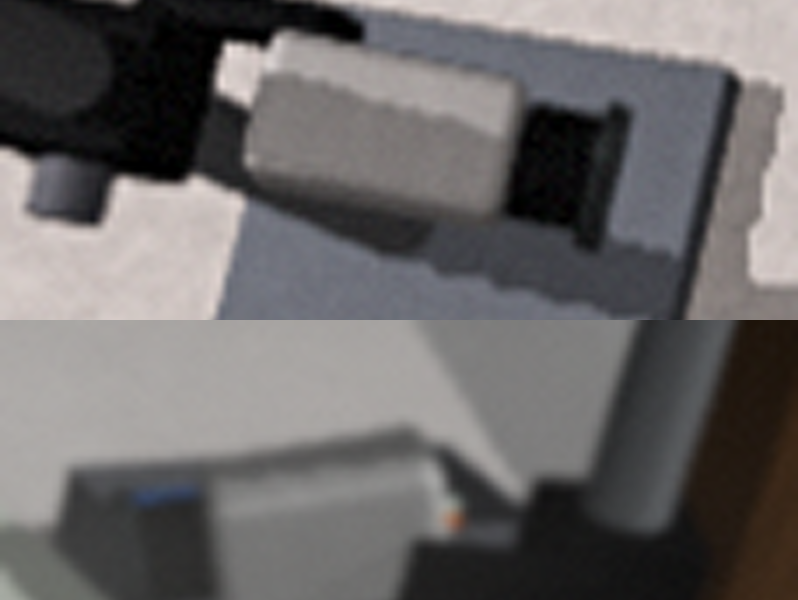

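```bash
cat > fit.py <<'E'
from h import *
import pickle
from scipy.optimize import least_squares
S=pickle.load(open("s5.pkl","rb"))
w=lambda x,y:(395+(x+.5)/4.2-.5,220+(y+.5)/4.2-.5)
t=lambda x,y:(70+(x+.5)/7-.5,190+(y+160.5)/7-.5)
s=lambda x,y:(476+(x+.5)/7-.5,180+(y-319.5)/7-.5)
L=[("wrist",w(275,285),w(500,485)),("wrist",w(305,130),w(505,315)),("wrist",w(135,340),w(330,515)),
("top",t(290,30),t(520,85)),("top",t(255,185),t(500,218)),("scene",s(215,488),s(425,455))]
dv=lambda h,a:np.array([np.cos(a)*np.cos(h),np.cos(a)*np.sin(h),-np.sin(a)])
N=[]
for n,a,b in L:
    p,E=S[n];ra=ray(p,a,E)[1];rb=ray(p,b,E)[1];c=np.cross(ra,rb);N.append((c/np.linalg.norm(c),np.hypot(*(np.subtract(a,b)))))
def res(q,idx): return [N[i][0]@dv(*q)*N[i][1] for i in idx]
for idx in([0,1,2,3,4,5],[0,1,2,3,4],[0,1,2],[3,4,5],[0,1,2,5],[3,4,0],[3,4,2]):
    r=least_squares(res,[-1.7,.3],args=(idx,));print(idx,np.degrees(r.x).round(1),r.fun.round(2))
E
python3 fit.py
```

```text
[0, 1, 2, 3, 4, 5] [-94.6  19.6] [-0.36 -0.68  1.47 -1.4   1.9   0.82]
[0, 1, 2, 3, 4] [-93.3  21.4] [-0.6  -0.66  1.06 -1.97  1.27]
[0, 1, 2] [-87.3  27.4] [-0.55  0.29  0.33]
[3, 4, 5] [-94.4  17.9] [-1.69  1.63  0.06]
[0, 1, 2, 5] [-95.2  19.1] [-0.46 -0.85  1.46  0.44]
[3, 4, 0] [-94.   19.9] [-1.72  1.56 -0.05]
[3, 4, 2] [-93.6  22.5] [-1.68  1.53 -0.05]
```

```bash
python3 - <<'E'
from h import *
import pickle
S=pickle.load(open("s5.pkl","rb"))
lsd=cv2.createLineSegmentDetector()
for n,box,ml in(("wrist",(390,55,575,350),28),("top",(60,180,180,290),14),("scene",(476,180,640,330),18)):
    p,E=S[n];g=cv2.cvtColor(p["frame"],cv2.COLOR_RGB2GRAY);x0,y0,x1,y1=box
    for l in lsd.detect(g)[0][:,0]:
        a,b=l[:2],l[2:]
        if min(a[0],b[0])<x0 or max(a[0],b[0])>x1 or min(a[1],b[1])<y0 or max(a[1],b[1])>y1 or np.hypot(*(a-b))<ml: continue
        A,B=onz(p,a,E,18),onz(p,b,E,18)
        print(n,l.round(1).tolist(),"z18 heading",round(float(np.degrees(np.arctan2(*(B-A)[1::-1])))%180,1),A[:2].round(),B[:2].round())
E
```

```text
wrist [514.0999755859375, 335.6000061035156, 514.2999877929688, 293.1000061035156] z18 heading 53.8 [1058. 1249.] [847. 960.]
wrist [502.5, 283.0, 478.8999938964844, 162.0] z18 heading 56.4 [827. 891.] [592. 536.]
wrist [499.3999938964844, 156.89999389648438, 517.2000122070312, 230.1999969482422] z18 heading 60.2 [569. 550.] [670. 726.]
wrist [466.6000061035156, 202.89999389648438, 393.70001220703125, 154.8000030517578] z18 heading 83.9 [667. 594.] [649. 428.]
wrist [483.1000061035156, 59.400001525878906, 565.4000244140625, 142.10000610351562] z18 heading 83.9 [484. 419.] [503. 597.]
wrist [566.2999877929688, 150.8000030517578, 508.70001220703125, 181.8000030517578] z18 heading 174.3 [511. 613.] [595. 604.]
wrist [407.6000061035156, 57.400001525878906, 442.70001220703125, 92.30000305175781] z18 heading 79.9 [526. 350.] [537. 412.]
wrist [395.79998779296875, 146.6999969482422, 490.1000061035156, 71.5] z18 heading 173.9 [635. 421.] [490. 436.]
wrist [478.0, 164.5, 436.29998779296875, 125.0] z18 heading 79.1 [596. 539.] [577. 440.]
wrist [454.79998779296875, 112.69999694824219, 498.8999
[... 4525 characters left out ...]
. 443.]
scene [495.5, 281.5, 529.5999755859375, 288.1000061035156] z18 heading 78.8 [545. 445.] [562. 532.]
scene [579.2999877929688, 244.3000030517578, 601.7999877929688, 246.39999389648438] z18 heading 89.0 [309. 747.] [310. 816.]
scene [499.20001220703125, 306.5, 561.9000244140625, 315.79998779296875] z18 heading 84.3 [651. 435.] [666. 585.]
scene [509.3999938964844, 208.0, 534.2999877929688, 203.8000030517578] z18 heading 116.3 [ 95. 578.] [ 46. 676.]
scene [580.9000244140625, 213.1999969482422, 573.4000244140625, 234.5] z18 heading 153.8 [ 92. 826.] [249. 748.]
scene [574.2999877929688, 183.10000610351562, 567.2000122070312, 205.6999969482422] z18 heading 155.8 [-172.  890.] [ 40. 795.]
```

```bash
cat > fit2.py <<'E'
exec(open("fit.py").read().split("for idx")[0])
L=[("wrist",w(275,285),w(500,485)),("wrist",w(305,130),w(505,315)),("wrist",(482.2,341.6),(440.6,299.3)),("scene",(505.4,199.2),(533.4,194.6)),("scene",(508.1,203.2),(535.8,199.3)),("scene",(509.4,208),(534.3,203.8)),("top",(140.7,224.2),(119.1,219.3)),("top",(137.2,242.9),(105.4,236.8))]
N=[]
for n,a,b in L:
    p,E=S[n];c=np.cross(ray(p,a,E)[1],ray(p,b,E)[1]);N.append((c/np.linalg.norm(c),np.hypot(*(np.subtract(a,b)))))
h=np.radians(-96)
for i in range(8):
    r=least_squares(lambda q:[N[i][0]@dv(h,q[0])],[.3]);print(L[i][0],np.degrees(r.x).round(1))
r=least_squares(lambda q:[N[i][0]@dv(h,q[0])*N[i][1] for i in range(6)],[.3]);th=r.x[0];print("tilt",np.degrees(th))
x=dv(h,th);z=dv(h,th-np.pi/2);z=z if z[2]>0 else -z
(pw,Ew),(pt,Et)=S["wrist"],S["top"]
X=least_squares(lambda q:np.r_[proj(pw,q,Ew)-(423.2,252.5),(proj(pt,q+24*z,Et)-(157.5,236))],[563,388,228]);print("lens",X.x.round(1),X.fun.round(2))
for pp,EE,n in((pw,Ew,"w"),(pt,Et,"t"),(*S["scene"],"s")): print(n,proj(pp,X.x,EE).round(1))
# ring ellipse in wrist
d=np.linalg.norm(X.x+Ew[:3,:3].T@Ew[:3,3]);print("dist",d)
yv=np.cross(z,x)
for t_ in(np.radians(14),th,np.radians(24)):
    zz=np.array([np.sin(t_)*np.cos(h),np.sin(t_)*np.sin(h),np.cos(t_)])
    P=np.array([proj(pw,X.x+24*(np.cos(a)*yv+np.sin(a)*zz),Ew) for a in np.linspace(0,6.28,40)],np.float32);print(np.degrees(t_).round(1),cv2.fitEllipse(P))
E
python3 fit2.py
python3 - <<'E'
# measured ellipse: outer front-ring contour in crop coordinates (dark ring front outer edge)
import pickle,cv2,numpy as np
S=pickle.load(open("s5.pkl","rb"));f=S["wrist"][0]["frame"].astype(int)
g=f[:,:,:].sum(2)//3
np.set_printoptions(linewidth=250)
print(g[230:284:1,400:456:2])
E
```

```text
wrist [17.6]
wrist [16.6]
wrist [24.2]
scene [18.9]
scene [17.5]
scene [19.5]
top [22.1]
top [10.9]
tilt 19.144193444783333
lens [564.4 389.1 230.9] [-0.34 -0.05 -0.7   0.45]
w [422.9 252.5]
t [156.8 237.9]
s [492.2 214. ]
dist 311.20285793020275
14.0 ((423.9032897949219, 252.94541931152344), (29.941469192504883, 55.55479049682617), 41.258811950683594)
19.1 ((423.8105773925781, 252.9153289794922), (26.517879486083984, 55.67382049560547), 44.9738655090332)
24.0 ((423.7207336425781, 252.8665313720703), (23.101486206054688, 55.78301239013672), 48.22311782836914)
[[179 179 180 ... 213 210 212]
 [179 179 180 ... 213 210 212]
 [179 180 180 ... 212 211 211]
 ...
 [127 127 123 ...  57  64 103]
 [122 122 120 ...  61  74 124]
 [122 122 122 ...  68 100 132]]
```

```bash
python3 - <<'E'
import pickle,cv2,numpy as np
S=pickle.load(open("s5.pkl","rb"));f=S["wrist"][0]["frame"]
g=cv2.cvtColor(f,cv2.COLOR_RGB2GRAY)[225:290,395:465];g=cv2.resize(g,None,fx=8,fy=8,interpolation=cv2.INTER_CUBIC)
print(g[8*28,:].reshape(-1,8)[:,0])
for t in(72,78,84,90):
    n,l,s,c=cv2.connectedComponentsWithStats((g>t).astype(np.uint8))
    k=l[8*28,8*28]
    if not k: continue
    ct=max(cv2.findContours((l==k).astype(np.uint8),cv2.RETR_EXTERNAL,cv2.CHAIN_APPROX_NONE)[0],key=len)
    (cx,cy),(a,b),an=cv2.fitEllipse(ct);print("glass",t,cx/8+395-.44,cy/8+225-.44,a/8,b/8,an,a/b)
E
```

```text
[166 167 169 170 171 172 171 170 170 168 168 168 168 156 120  88  75  74
  85  99 104 103 101 103 104 102 102 102 103 103 103 103 102 103 103 102
 102 102 102 100  85  74  75  74  74  76  79  83  86  87  84  82  83  82
  75  68  80 116 154 179 196 203 202 196 187 177 163 150 144 143]
glass 72 428.0939050292969 255.77283721923828 74.15740203857422 80.99703979492188 83.06001281738281 0.915556941665213
glass 78 428.18114334106446 255.7190347290039 74.7222900390625 80.61528778076172 84.05709838867188 0.9268997493660807
glass 84 422.9016862487793 253.43567329406739 17.499324798583984 35.531497955322266 44.14128875732422 0.4925017464951195
glass 90 422.88697105407715 253.49662452697754 16.742311477661133 34.27391815185547 44.95989990234375 0.48848548343617854
```

```bash
cat > tgt.py <<'E'
from h import *
def target(L,hd=-96.,tl=18.3):
    h,t=np.radians(hd),np.radians(tl)
    x=np.array([np.cos(t)*np.cos(h),np.cos(t)*np.sin(h),-np.sin(t)]);z=np.array([np.sin(t)*np.cos(h),np.sin(t)*np.sin(h),np.cos(t)])
    return np.array(L)+120*x+26.8*z, np.column_stack([np.cross(-x,-z),-x,-z])
E
python3 - <<'E'
from tgt import *
P,Rt=target([564,386.5,230]);print(P,Rt.round(2));st=arm.read_state();print(st["clock"]);move(P,Rt)
E
```

```text
[551.21135487 264.82416935 217.76550808] [[-0.99  0.1   0.03]
 [ 0.1   0.94  0.31]
 [ 0.    0.31 -0.95]]
9.55
linear [43.4, -14.5, 108.9] rot [-0.1742, 0.5967, 0.7199] rows 5.1
```

Emit:
arm_command:
  rows:
    - {"grip": 0,"linear": [22,-7,54],"rot": [-0.087,0.298,0.36]}
    - {"grip": 0,"linear": [43.4,-14.5,109],"rot": [-0.174,0.597,0.72]}
    - {"grip": 0,"linear": [43.4,-14.5,109],"rot": [-0.174,0.597,0.72]}
    - {"grip": 0,"linear": [43.4,-14.5,109],"rot": [-0.174,0.597,0.72]}
    - {"grip": 0,"linear": [43.4,-14.5,109],"rot": [-0.174,0.597,0.72]}
    - {"grip": 0,"linear": [43.4,-14.5,109],"rot": [-0.174,0.597,0.72]}
    - {"grip": 0,"linear": [43.4,-14.5,109],"rot": [-0.174,0.597,0.72]}
    - {"grip": 0,"linear": [43.4,-14.5,109],"rot": [-0.174,0.597,0.72]}

```text
clock: 10.55
position: [550.8, 264.6, 217.3]
ee_rot: [0.051, 0.986, 0.158, 0.008]
contact_force: [-0.7, -0.4, -1.6]
gripper_width: 13.4
grasp_force: 58.8
```

```bash
python3 - <<'E'
from tgt import *
import pickle
st=arm.read_state();print(st["position"],st["gripper_width"],st["contact_force"],st["joints"],st["clock"])
P,Rt=target([564,386.5,230]);move(P,Rt)
S={}
for n in("wrist","scene","top"):
    p,E=get(n);S[n]=(p,E);save(p,n+"6.png")
    for q in("cam_lens","round_center","round_mount"):
        print(n,q,[(np.round(d["pixel"],1).tolist(),round(d["score"],2)) for d in models.tip_of(p,q)[:2]])
    R0=R.from_quat(st["ee_rot"]).as_matrix()
    print("  expect lens",proj(p,[564,386.5,230],E).round(1),"center",proj(p,st["position"]+26.8*R0[:,2],E).round(1),"foot",proj(p,st["position"]+74.8*R0[:,2],E).round(1))
pickle.dump(S,open("s6.pkl","wb"))
E
```

```text
[550.81442252 264.62861589 217.29026013] 13.365549027674696 [-0.73972724 -0.42277652 -1.6053327 ] [ 0.58059218  0.30919054 -0.06979695 -0.29123963 -1.00596311 -2.12193919] 10.55
linear [-0.4, 0.4, -0.4] rot [-0.001, -0.0003, 0.0004] rows 0.0
wrist cam_lens [([547.0, 271.7], 0.61)]
wrist round_center [([320.7, 280.0], 0.57)]
wrist round_mount [([323.3, 248.3], 0.81)]
  expect lens [542.5 275.6] center [324.8 275.2] foot [324.6 245.3]
scene cam_lens [([491.6, 211.8], 0.61)]
scene round_center [([445.2, 220.2], 0.8), ([351.3, 287.0], 0.27)]
scene round_mount [([444.5, 238.7], 0.66), ([289.4, 257.4], 0.19)]
  expect lens [491.  214.2] center [441.1 221.6] foot [444.4 237.9]
top cam_lens [([251.3, 294.2], 0.55)]
top round_center [([490.9, 256.5], 0.47)]
top round_mount []
  expect lens [158.  238.2] center [212.5 250. ] foot [210.6 252.2]
```

View pics/wrist6.png

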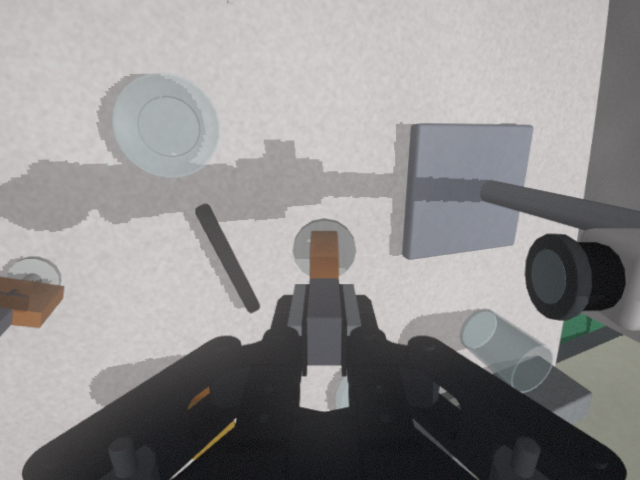

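The mount is held in front of the lens. In this view the foot is at (323,248) and the glass is near (548,276), against the predicted (542,276), so the lens is about 3 mm off my estimate. I'll refit the lens from both wrist views.

```bash
cat > fit3.py <<'E'
from tgt import *
import pickle
from scipy.optimize import least_squares
A=pickle.load(open("s5.pkl","rb"));B=pickle.load(open("s6.pkl","rb"))
def glass(f,c,t):
    x0,y0=c[0]-45,c[1]-45
    g=cv2.resize(cv2.cvtColor(f,cv2.COLOR_RGB2GRAY)[y0:y0+90,x0:x0+90],None,fx=8,fy=8,interpolation=cv2.INTER_CUBIC)
    n,l,s,_=cv2.connectedComponentsWithStats((g>t).astype(np.uint8));k=l[360,360]
    ct=max(cv2.findContours((l==k).astype(np.uint8),cv2.RETR_EXTERNAL,cv2.CHAIN_APPROX_NONE)[0],key=len)
    e=cv2.fitEllipse(ct);return np.array([e[0][0]/8+x0-.44,e[0][1]/8+y0-.44,e[1][0]/8,e[1][1]/8,e[2]])
p6=B["wrist"][0];g=cv2.cvtColor(p6["frame"],cv2.COLOR_RGB2GRAY);print(g[276,515:600:2])
ga=glass(A["wrist"][0]["frame"],(423,253),87);print(ga)
gb=[glass(p6["frame"],(548,276),t) for t in(65,72,80,87)];print(np.round(gb,2))
pickle.dump((ga,gb),open("g.pkl","wb"))
E
python3 fit3.py
```

```text
[204 200 201 200 198  99  46  47  57  69  65  66  69  65  67  64  65  65
  64  64  63  64  61  60  64  66  36  34  33  35  39  40  52  48  54  55
  57  53  35  22  18  19  22]
[422.88743835 253.4827562   17.11491966  34.92216873  44.53159332]
[[560.64 275.53  71.77  88.17 176.8 ]
 [560.75 275.81  71.9   89.17 175.37]
 [560.72 275.85  72.02  89.59 175.28]
 [560.71 275.86  72.15  89.92 175.3 ]]
```

```bash
sed -i 's/(65,72,80,87)/(52,55,58)/' fit3.py; cat >> fit3.py <<'E'
ell=lambda pe,L,x,z,r:np.array(cv2.fitEllipse(np.array([proj(pe[0],L+r*(np.cos(a)*np.cross(z,x)+np.sin(a)*z),pe[1]) for a in np.linspace(0,6.2,60)],np.float32))[0:1]+cv2.fitEllipse(np.array([proj(pe[0],L+r*(np.cos(a)*np.cross(z,x)+np.sin(a)*z),pe[1]) for a in np.linspace(0,6.2,60)],np.float32))[1:2]).ravel()
def res(q,full=0):
    L=q[:3];h,t=np.radians(q[3:5]);x=np.array([np.cos(t)*np.cos(h),np.cos(t)*np.sin(h),-np.sin(t)]);z=np.array([np.sin(t)*np.cos(h),np.sin(t)*np.sin(h),np.cos(t)])
    ea=ell(A["wrist"],L,x,z,q[5]);eb=ell(B["wrist"],L,x,z,q[5])
    return np.r_[ea-ga[:4],eb-gb[1][:4],(proj(A["top"][0],L+24*z,A["top"][1])-(158,236))/1.,(q[3]+96)/.7,(q[4]-18.5)/2]
r=least_squares(res,[564,388,230,-96,18.3,15],diff_step=1e-4);print(r.x.round(2),r.fun.round(2))
P,Rt=target(r.x[:3],r.x[3],r.x[4]);move(P,Rt)
P,Rt=target(r.x[:3],-96,18.3);move(P,Rt)
E
python3 fit3.py
```

```text
[204 200 201 200 198  99  46  47  57  69  65  66  69  65  67  64  65  65
  64  64  63  64  61  60  64  66  36  34  33  35  39  40  52  48  54  55
  57  53  35  22  18  19  22]
[422.88743835 253.4827562   17.11491966  34.92216873  44.53159332]
[[548.09 276.13  34.61  54.77 173.6 ]
 [548.14 276.13  34.26  54.29 173.53]
 [548.19 276.13  33.92  53.75 173.4 ]]
[563.73 387.5  231.98 -96.06  18.4   14.82] [-0.38 -0.59 -0.4  -0.42  0.22  0.2  -0.03  0.4  -0.86  0.69 -0.09 -0.05]
linear [0.5, 1.6, -1.4] rot [-0.0022, -0.0005, 0.0007] rows 0.0
linear [0.4, 1.7, -1.7] rot [-0.0004, -0.0002, -0.0003] rows 0.0
```

Emit:
arm_command:
  rows:
    - {"grip": 0,"linear": [0.5,1.6,-1.5],"rot": [-0.002,0,0]}
    - {"grip": 0,"linear": [0.5,1.6,-1.5],"rot": [-0.002,0,0]}
    - {"grip": 0,"linear": [0.5,1.6,-1.5],"rot": [-0.002,0,0]}
    - {"grip": 0,"linear": [0.5,1.6,-1.5],"rot": [-0.002,0,0]}
    - {"grip": 0,"linear": [0.5,1.6,-1.5],"rot": [-0.002,0,0]}

```text
clock: 11.78
position: [550.8, 265.8, 219.5]
ee_rot: [0.052, 0.986, 0.16, 0.008]
contact_force: [0.7, -0.1, -1.6]
gripper_width: 12.9
grasp_force: 58.8
```

```bash
python3 - <<'E'
from tgt import *
st=arm.read_state();print(st["position"],st["gripper_width"],st["grasp_force"],np.abs(st["joint_vel"]).max(),st["clock"])
P,Rt=target([563.73,387.5,231.98],-96.06,18.4);move(P,Rt,st)
R0=R.from_quat(st["ee_rot"]).as_matrix();dp=np.linalg.norm(P-st["position"])
if dp<4 and st["grasp_force"]>30: print(job.job_done())
E
```

```text
[550.83840566 265.77413624 219.48429777] 12.883628772904297 58.78669466357678 0.001806934744009479 11.775
linear [0.0, 0.1, -0.0] rot [-0.0002, -0.0006, 0.0005] rows 0.0
the job is handed in; nothing more can be done
None
```

I slid the round mount out through the bay, lifted it, and handed the job in at 11.8 s. It was held still, tab up and square to the lens, with its pane centre 120 mm ahead by my final estimate (TCP about 0.1 mm off target); I have no verdict from the judge.

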